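# Feel for the hidden index hole and pin the sliding stop

## Task

Take the steel locating pin out of the wooden block and put it into the hole in the fixture's sliding plate while the plate is still where you found it. Then, pressing lightly and using the pin to slide the plate along, feel for the index hole hidden underneath until the pin drops in, and seat the pin fully home, upright with its collar flush on the plate, and let go. Never force the pin, and leave everything else on the table alone.

Things in the scene. Friction and masses are not known exactly. Their poses are not given: they have to be found in the camera images.
- pin: steel locating pin standing upright in the wooden block. Origin: centre of its lower tip, z up its axis. From the tip: shank 16 mm across, 40 mm long (foot tapers to 10 mm over the last 4 mm); collar 34 mm across, 6 mm thick; plain round knob 26 mm across, 42 mm tall, gripped from above (its top is 88 mm above the tip). About 0.25 kg. Its yaw is of no matter.
- pin_tip (a point): centre of the pin's lower tip
- pin_collar (a point): point on the pin's axis at the underside of the collar, 40 mm above the tip
- block: wooden block 70 x 150 x 50 mm tall, fixed to the table, long side along its y; origin at the centre of its underside. The pin stands in its hole 40 mm to -y of the centre, 19 mm wide, 44 mm deep, with the collar resting on the block; a centre punch stands in the hole 45 mm to +y.
- fixture: steel sliding-stop fixture fixed to the table: a channel 160 mm wide (its x), 300 mm long (its y, -75 to +225 mm), wall tops 64 mm above the table. Origin on the table, under the plate's hole when the plate's travel is 0. Between the walls a plate slides along y; under it lies a hidden index bar. Pin and fixture must not press on each other with more than 40 N.
- search_mid (a point): middle of the index bar's search span: on the bar's top, 14 mm below the plate's top. The bar's one hole (19.5 mm wide, 2 mm bevel, right through) is hidden up to 17 mm to either side of here along the fixture's y, under the path of the plate's hole. The bar is sprung: yields down up to 6 mm (2 N to start, 9 N at 6 mm, then solid); it does not move sideways.
- plate (a joint): travel of the sliding plate along the fixture's +y, in m: 0 to 0.072 between end stops, 0 to 0.008 at the start; about 2 N of friction, stays where it is left. The plate is 108 mm wide, 10 mm thick, from 70 mm behind its hole to 150 mm beyond it (+y), and carries an upright fence 34 mm tall, 140 to 148 mm beyond the hole.
- plate_hole (a point): centre of the through hole in the sliding plate, at the plate's top face (64 mm above the table); 19 mm wide with a 1.5 mm bevel; moves with the plate; its axes are the fixture's
- punch: centre punch, a plain dark steel rod 11 mm across and 105 mm long, standing in the same wooden block's other hole; origin at its lower point (leave alone)
- hammer: hammer lying on the table (leave alone)
- wrench: spanner lying on the table (leave alone)
- brush: brush lying on the table (leave alone)
- strip: flat steel strip 160 x 35 x 6 mm (leave alone)
- timber: timber offcut 180 x 90 x 45 mm (leave alone)
- jar: small jar, 60 mm across, 80 mm tall (leave alone)
- square: small L-shaped magnetic square, legs 100 mm, 20 mm thick (leave alone)
Mind the look-alikes: they are no part of the job. There is more than one size of the pin; the one meant has the size given above.

How it is judged:
On the way, in this order (a step that is already met when the one before it is completed fails the run):
1. the pin is in the plate's hole, its tip at least 7 mm below the plate's top, with the plate still within 16 mm of its home end stop (z of pin_tip in the frame of plate_hole below -0.007 m and horizontal distance between pin_tip and plate_hole below 0.006 m and value of joint plate below 0.016 m), for 0.1 s.
2. the pin is home through the plate and in the hidden hole: collar within 3 mm of the plate (z of pin_collar in the frame of plate_hole below 0.003 m and horizontal distance between pin_collar and plate_hole below 0.005 m and angle between pin's own z axis and vertical below 0.1 rad), for 0.2 s.
At the end, for the whole second after the job is handed in: The pin stands home through the plate's hole in the hidden index hole: underside of its collar within 3 mm of the plate's top, collar centre within 5 mm of the hole's centre, tilt under 0.1 rad, the plate more than 20 mm along its travel, the pin at rest and released (all of step 2 and value of joint plate above 0.02 m and linear speed of pin below 0.02 m/s and contact force between pin and the fingers below 0.1 N); the robot touches nothing.
It fails at once if the pin and the fixture are pressed together with more than 40 N (contact force between pin and fixture above 40 N).
It fails at once if another thing on the table is moved by more than 30 mm (distance of any of punch, hammer, wrench, brush, strip, timber, jar, square from where it was at the start of the episode above 0.03 m).
It also fails if it takes over 51 s, if anything falls off the work surface, if the arm or the gripper's body presses on something with over 40 N, if the wrist force passes 120 N, or if a joint passes its speed limit or range.

## Robot

A 6-joint arm with a two-finger parallel gripper is mounted at the origin on the work surface. World frame = base frame: x ahead of the robot, y to its left, z up, the work surface at z = 0. Lengths are in m, angles in rad, forces in N, time in s.
With the tool pointing down it reaches from about 0.25 to 0.775 m from the base axis. Payload 4 kg.
Tool frame: the origin (TCP) lies between the finger pads; the fingertips stand 25 mm ahead of it and the grasp point (between the pads) lies 6 mm ahead of it (robot.tip_reach is the z of the fingertips in the tool frame, in m); z points along the fingers, y is the line along which they close (so a half turn about z gives the same grasp; the last joint's range is limited). The gripper opens to 94 mm and grips with 3 to 60 N. Pads are 16 mm wide; open, the fingers measure 119 mm over their backs; the gripper's body (75 mm by 177 mm) begins 78 mm behind the grasp point.
Start: joints at [-1.374, 0.087, 1.371, -0, 1.684, -0.103], TCP at [0.162, -0.525, 0.231] pointing down, gripper open.
Joint ranges: [-3.1, 3.1], [-0.76, 2.03], [0.27, 2.55], [-1.08, 4.22], [0.17, 2.65], [-2.57, 2.57]. Speed limits (rad/s): [2.79, 2.79, 3.14, 3.14, 3.14, 3.14].

## Interface

Orientations are given as [roll, pitch, yaw] about the fixed x, y, z axes, in that order (R = Rz(yaw) Ry(pitch) Rx(roll)).
In Python, from bench import robot gives the robot as it stands. The module is installed in compiled form; this text tells all that it offers.
- The arm moves only by the shell command python3 -m handwheel 'ROWS'. ROWS is JSON, a list of rows, each a list of 3 entries, a list of its own where there are three numbers: the turn, a rotation vector about the world's x, y, z in units of 90 degrees (1.0 is 90 degrees), then the shift along the world's x, y, z in units of 0.05 m (1.0 is 0.05 m), then the closure, from 0 (fully open) to 1 (shut). A call has 1 to 5 rows; each row shifts and turns the commanded pose from where the row before left it; what a row does not reach is not made up. A row lasts 1/10 s, in which the tool goes at most 50 mm and 8.59 degrees, less where a joint would pass 70% of its speed; a pose out of reach is approached as far as the arm can. A call with a number of a shift or a turn outside -1 to 1 is refused whole. A call with a gripper value outside its range is refused whole. The fingers move at their own pace and stop on an object; the grip force is fixed at half the most. Time passes only in rows, so rows that do not move let the fingers close. It gives the time, the measured TCP pose, the force, the opening and the grip force at its end, in the units of the state.
- robot.get_obs(): the state, without advancing time (a new reading comes with each control period).
- robot.snapshot(name): name is "side" or "top"; returns (picture, depth): 420x560x3 uint8, red, green, blue; 420x560 float32, m along the optical axis (not along the pixel's ray), 0 where there is no reading.
- robot.calibration(name): a dict with "mtx" (3x3 intrinsics, pixels), "D" ([k1, k2, p1, p2, k3] as OpenCV has them; the pictures are not rectified), "extrinsics" (4x4, takes a point from camera to world coordinates). Camera axes: x right, y down, z forward; pixel columns grow to the right and rows downward; lengths in m; the calibration is good to about 2 mm. A picture is of the moment at which its call begins. calibration takes no time and is no camera call.
- robot.close_job(): hands the job in; it is judged then, once.
Trained networks look in the newest picture that a camera, given by its name, has taken for a name from the list of things; names that differ only in an ending like _2 or _b are one class to them, and where a whole thing is asked for, a point or a joint stands for the part that bears it (a point fixed in the world has none). Each returns a list of dicts, best first, with "p" (0 to 1); they miss things now and then, are a little off and sometimes report something else, mostly with a low value. They report only what shows in the picture. A call takes as long as a camera call. They do not tell look-alikes from the thing itself.
- robot.boxes_of(query, camera): "bbox" ([left, top, right, bottom] in pixels, round what is visible of it).
The state is a dict: "time": time; "joint_positions": joint angles; "qvel": joint speeds; "joint_torque": joint torques, N m; "tool_pos": TCP position; "ee_rot": TCP orientation; "wrist_force": force on the tool from outside, world axes, zero at the start; "wrist_torque": the same for the moment, N m; "width": finger opening in m; "finger_force": force on a finger pad.
Only numpy, scipy, OpenCV 4.12 (cv2) and the standard library are available. Lean on these libraries where they do the work, as an engineer would, in place of code of your own. Each camera call takes 0.05 s, during which the arm holds its last target. There are 200 camera calls.

## Working session

There is one attempt and no reset: what is moved stays moved. The work goes in short steps, Python scripts to look and compute and a shell command to move; the robot and the scene stay as the last step left them, time stands still between calls to the robot, and variables do not carry over. Pictures are saved under pics/ and viewed, at most 10 in all, crops included, and the job is handed in when it is done.

```bash
mkdir -p pics
cat > h.py <<'E'
from bench import robot
import numpy as np, cv2
def world(cam,u,v,d):
    c=robot.calibration(cam);K=np.array(c["mtx"],float);D=np.array(c["D"],float);T=np.array(c["extrinsics"])
    uv=cv2.undistortPoints(np.stack([np.ravel(u),np.ravel(v)],1).astype(float).reshape(-1,1,2),K,D)[:,0]
    d=np.ravel(d);P=np.c_[uv*d[:,None],d]
    return P@T[:3,:3].T+T[:3,3]
def cloud(cam):
    im,d=robot.snapshot(cam);v,u=np.mgrid[:420,:560]
    return im,d,world(cam,u,v,d).reshape(420,560,3)
E
python3 - <<'E'
from h import *
for cam in("top","side"):
    im,d,W=cloud(cam);cv2.imwrite(f"pics/{cam}0.png",im[:,:,::-1]);np.savez(f"{cam}0.npz",im=im,d=d,W=W)
    print(cam,np.round(np.array(robot.calibration(cam)["extrinsics"]),2).tolist())
    for q in("pin","block","fixture","plate_hole","punch"):
        for b in robot.boxes_of(q,cam)[:3]:
            l,t,r,bb=b["bbox"];u,v=int((l+r)/2),int((t+bb)/2);print(q,round(b["p"],2),np.round(b["bbox"]),W[v,u].round(3))
print(robot.get_obs())
E
```

```text
top [[-0.02, -0.99, 0.16, 0.31], [-1.0, 0.02, -0.01, 0.01], [0.0, -0.16, -0.99, 1.45], [0.0, 0.0, 0.0, 1.0]]
pin 0.65 [412. 242. 431. 256.] [ 0.392 -0.379  0.124]
pin 0.62 [417. 204. 435. 216.] [ 0.502 -0.408  0.098]
pin 0.51 [448. 226. 473. 240.] [ 0.431 -0.49   0.118]
block 0.88 [384. 193. 439. 227.] [ 0.506 -0.378  0.054]
fixture 0.7 [213. 186. 332. 282.] [0.443 0.021 0.065]
fixture 0.52 [418. 203. 436. 217.] [ 0.501 -0.41   0.099]
plate_hole 0.58 [242. 193. 326. 261.] [ 0.466 -0.013  0.059]
punch 0.5 [422. 207. 433. 215.] [ 0.496 -0.41   0.098]
side [[0.99, -0.13, 0.1, 0.37], [-0.16, -0.76, 0.63, -1.05], [-0.0, -0.64, -0.77, 1.33], [0.0, 0.0, 0.0, 1.0]]
pin 0.82 [262. 350. 279. 378.] [ 0.431 -0.516  0.126]
pin 0.75 [244. 316. 260. 343.] [ 0.398 -0.406  0.098]
pin 0.61 [286. 324. 299. 342.] [ 0.5   -0.431  0.094]
block 0.83 [274. 297. 304. 360.] [ 0.494 -0.418  0.097]
block 0.57 [287. 322. 296. 342.] [ 0.498 -0.429  0.094]
fixture 0.81 [199. 174. 295. 265.] [ 0.431 -0.014  0.06 ]
plate_hole 0.92 [222. 184. 290. 253.] [ 0.459 -0.017  0.063]
punch 0.68 [285. 325. 297. 342.] [ 0.497 -0.433  0.097]
punch 0.46 [289. 295. 290. 312.] [ 0.508 -0.34   0.086]
{'time': 0.6, 'joint_positions': array([-1.37407409e+00,  8.71464985e-02,  1.37065105e+00, -7.79873057e-06,
        1.68358507e+00, -1.03133556e-01]), 'qvel': array([ 0.00023801,  0.00087841, -0.00035331,  0.00015718,  0.0019703 ,
       -0.00067691]), 'joint_torque': array([-1.37177747e-03, -3.39779878e+01, -3.02414989e+01,  7.17824511e-02,
        2.37859099e-02, -7.47666547e-06]), 'tool_pos': array([ 0.16244266, -0.52550014,  0.23056002]), 'ee_rot': array([3.14138454e+00, 2.93306459e-05, 2.99854911e-01]), 'wrist_force': array([-0.50090721, -0.36767428,  0.37125448]), 'wrist_torque': array([ 0.00024413,  0.01423711, -0.03735497]), 'finger_force': 0.0, 'width': 0.09391422339105077}
```

View pics/top0.png

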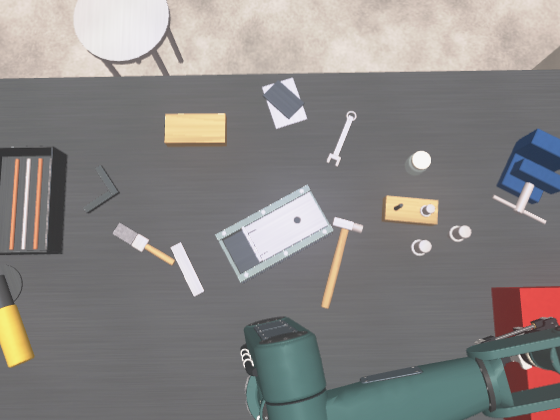

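View pics/side0.png

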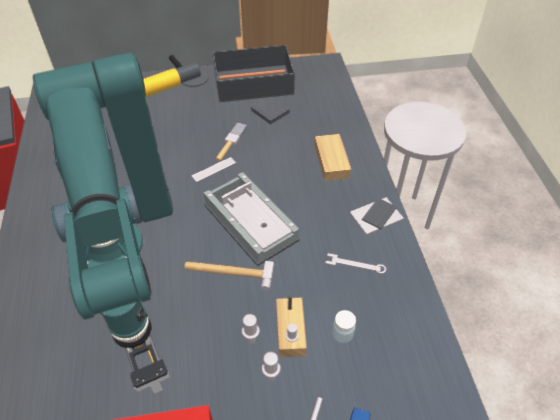

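The top picture shows the pin in the wooden block at (428,210), with the punch at (398,206). The plate hole is at (297,220). The larger and smaller look-alike pins stand on the table at (422,247) and (461,232). The fixture's +y runs down-left in that picture.

Run:
```python
from h import *
def onplane(cam,u,v,z):
    a,b=world(cam,[u],[v],[1.])[0],world(cam,[u],[v],[2.])[0]; return a+(b-a)*(z-a[2])/(b[2]-a[2])
for cam,hc,pc in(("top",(297,220),(428,210)),("side",(264,225),(292,331))):
    f=np.load(cam+"0.npz");im,W=f["im"],f["W"];g=cv2.cvtColor(im,cv2.COLOR_RGB2GRAY)
    x,y=hc;p=g[y-9:y+10,x-9:x+10];m=(p<115).astype(np.uint8)
    n,l,s,c=cv2.connectedComponentsWithStats(m);k=l[9,9];print(cam,"hole area",s[k],c[k],p.min(),np.median(p),onplane(cam,c[k][0]+x-9,c[k][1]+y-9,.064).round(4))
    x,y=pc;R=W[y-20:y+20,x-20:x+20].reshape(-1,3);
    t=R[(R[:,2]>.092)&(R[:,2]<.106)&(np.hypot(R[:,0]-.5,R[:,1]+.415)<.03)];print("knob top",len(t),t.mean(0).round(4),t.min(0).round(3),t.max(0).round(3), "mid",((t.min(0)+t.max(0))/2).round(4))
    X=W.reshape(-1,3);s=X[(X[:,2]>.03)&(X[:,2]<.1)&(abs(X[:,0]-.42)<.18)&(abs(X[:,1]-.03)<.2)]
    cnt=(s[:,:2]*1000).astype(np.float32);print("fixture rect",cv2.minAreaRect(cnt),len(s),np.percentile(s[:,2],[5,50,95]))
    b=X[(X[:,2]>.042)&(X[:,2]<.056)&(abs(X[:,0]-.5)<.08)&(abs(X[:,1]+.38)<.12)];print("block",cv2.minAreaRect((b[:,:2]*1000).astype(np.float32)))
    big=cv2.resize(im[170:300,200:350] if cam=="top" else im[165:265,190:305],None,fx=5,fy=5,interpolation=cv2.INTER_CUBIC)
    cv2.imwrite(f"pics/{cam}_c.png",big[:600,:800,::-1])
```

```text
top hole area [  0   0  19  19 361] [9. 9.] 128 235.0 [ 0.4819 -0.0503  0.064 ]
knob top 71 [ 0.5042 -0.4188  0.0982] [ 0.493 -0.43   0.092] [ 0.516 -0.406  0.105] mid [ 0.5043 -0.4179  0.0988]
fixture rect ((381.7009582519531, -36.274749755859375), (321.00994873046875, 329.9193115234375), 27.53105354309082) 4805 [0.05267758 0.06382066 0.07015641]
block ((504.0108642578125, -399.6571044921875), (197.85848999023438, 90.39938354492188), 75.2223129272461)
side hole area [8 9 3 2 4] [8.75 9.25] 108 226.0 [ 0.4812 -0.0501  0.064 ]
knob top 79 [ 0.5002 -0.4197  0.097 ] [ 0.488 -0.433  0.092] [ 0.512 -0.407  0.104] mid [ 0.5003 -0.4201  0.098 ]
fixture rect ((377.62701416015625, -34.41404724121094), (324.33258056640625, 337.0034484863281), 28.1002197265625) 4039 [0.03863501 0.06343683 0.07805238]
block ((504.6544189453125, -379.19464111328125), (153.7490692138672, 70.36299133300781), 83.75141143798828)
```

```bash
python3 -m handwheel '[[[0,0,0.065],[0.8,0.25,0],0],[[0,0,0.065],[0.8,0.25,0],0],[[0,0,0],[0.8,0.25,0],0],[[0,0,0],[0.8,0.25,0],0],[[0,0,0],[0.8,0.25,0],0]]'
python3 -m handwheel '[[[0,0,0],[0.8,0.25,0],0],[[0,0,0],[0.8,0.25,0],0],[[0,0,0],[0.8,0.25,0],0],[[0,0,0],[0.4,0.12,-0.5],0],[[0,0,0],[0,0,0],0]]'
python3 - <<'E'
from h import *
def onplane(cam,u,v,z):
    a,b=world(cam,[u],[v],[1.])[0],world(cam,[u],[v],[2.])[0]; return a+(b-a)*(z-a[2])/(b[2]-a[2])
im,_=robot.snapshot("top");cv2.imwrite("pics/top1.png",cv2.resize(im[170:290,200:350],None,fx=5,fy=5,interpolation=2)[:,:,::-1])
im2,_=robot.snapshot("side");np.savez("s1.npz",im=im2)
cv2.imwrite("pics/side1.png",cv2.resize(im2[165:365,190:350],None,fx=3,fy=3,interpolation=2)[:,:,::-1])
for cam,i,(x,y) in(("top",im,(297,220)),("side",im2,(264,225))):
    g=cv2.cvtColor(i,cv2.COLOR_RGB2GRAY).astype(float)[y-10:y+11,x-10:x+11]
    w=np.clip(200-g,0,None);n,l,s,c=cv2.connectedComponentsWithStats((w>0).astype(np.uint8));k=l[10,10];w[l!=k]=0
    v,u=np.mgrid[-10:11,-10:11];uc,vc=x+(w*u).sum()/w.sum(),y+(w*v).sum()/w.sum()
    print(cam,s[k],uc,vc,onplane(cam,uc,vc,.064).round(4),onplane(cam,uc,vc,.057).round(4))
X=np.load("top0.npz")["W"];
# wall edges: image points outer corners in top
for a,b in(((307,187),(217,237)),((333,230),(241,281))):
    p,q=onplane("top",*a,.064),onplane("top",*b,.064);print(p.round(3),q.round(3),"yaw",np.arctan2(-(q-p)[0],(q-p)[1]))
E
```

```text
time: 1.1
tool_pos: [0.3639, -0.4623, 0.2307]
ee_rot: [3.141, 0.0, 0.504]
wrist_force: [0.4, -1.3, -0.1]
width: 0.0937
finger_force: 0.0
time: 1.6
tool_pos: [0.5039, -0.4168, 0.201]
ee_rot: [-3.135, 0.001, 0.508]
wrist_force: [-0.2, -0.1, -2.2]
width: 0.0939
finger_force: 0.0
top [ 7  7  7  6 38] 296.6828803051979 219.62660944206007 [ 0.4829 -0.0494  0.064 ] [ 0.4838 -0.0497  0.057 ]
side [  0   0  21  21 438] 263.58113424637196 225.84554429722004 [ 0.4804 -0.0523  0.064 ] [ 0.481  -0.0468  0.057 ]
[ 0.576 -0.081  0.064] [0.438 0.176 0.064] yaw 0.4935726331838072
[ 0.452 -0.151  0.064] [0.314 0.109 0.064] yaw 0.48438860015920315
```

View pics/top1.png

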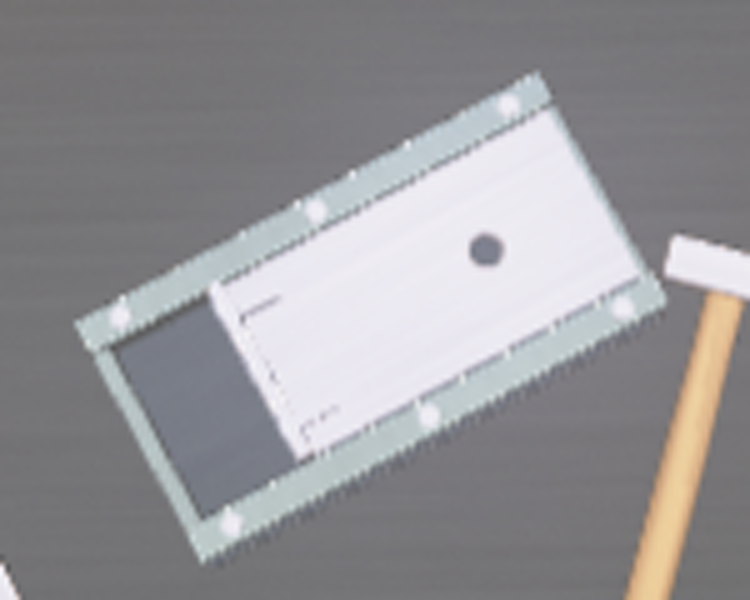

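View pics/side1.png

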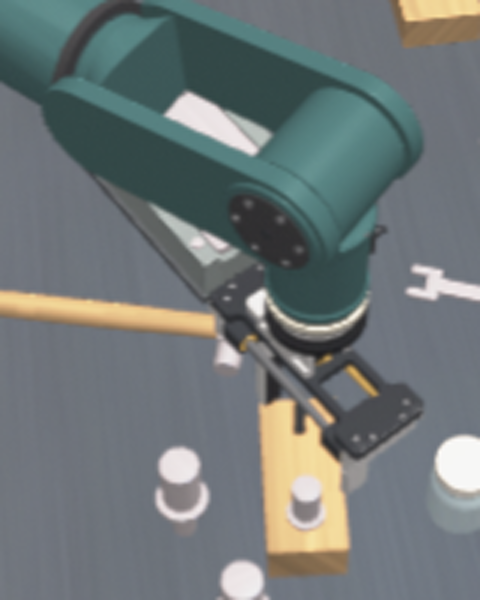

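The hole shows clearly at about (486,249) in the cropped top view. The plate is near home, with the fence to the lower left. The gripper is above the right pin, so I'm going down to grip it.

```bash
python3 -m handwheel '[[[0,0,-0.01],[-0.03,-0.04,-0.7],0],[[0,0,0],[0,0,-0.7],0],[[0,0,0],[0,0,-0.5],0],[[0,0,0],[0,0,-0.3],0],[[0,0,0],[0,0,-0.1],0]]'
python3 -m handwheel '[[[0,0,0],[0,0,0],0.6],[[0,0,0],[0,0,0],1],[[0,0,0],[0,0,0],1],[[0,0,0],[0,0,0],1],[[0,0,0],[0,0,0],1]]'
```

```text
time: 2.2
tool_pos: [0.4995, -0.4219, 0.0897]
ee_rot: [-3.14, 0.001, 0.487]
wrist_force: [-0.5, 0.7, 0.4]
width: 0.0939
finger_force: 0.0
time: 2.7
tool_pos: [0.5013, -0.4217, 0.0914]
ee_rot: [3.14, -0.0, 0.489]
wrist_force: [-0.2, 0.8, -0.1]
width: 0.0574
finger_force: 0.0
```

```bash
python3 -m handwheel '[[[0,0,0],[0,0,0],1],[[0,0,0],[0,0,0],1],[[0,0,0],[0,0,0],1],[[0,0,0],[0,0,0],1],[[0,0,0],[0,0,0],1]]'
```

```text
time: 3.2
tool_pos: [0.5004, -0.4204, 0.0904]
ee_rot: [-3.139, 0.0, 0.489]
wrist_force: [-1.2, 3.6, 1.8]
width: 0.0253
finger_force: 30.0
```

```bash
python3 -m handwheel '[[[0,0,0],[0,0,0],1],[[0,0,0],[0,0,0],1],[[0,0,0],[0,0,0],1]]'
```

```text
time: 3.5
tool_pos: [0.5004, -0.4204, 0.0904]
ee_rot: [-3.139, 0.0, 0.489]
wrist_force: [-3.5, 4.6, 3.4]
width: 0.0254
finger_force: 30.0
```

```bash
python3 -m handwheel '[[[0,0,0],[0,0,0.3],1],[[0,0,0],[0,0,0.5],1],[[0,0,0],[0,0,0.6],1],[[0,0,0],[0,0,0.6],1],[[0,0,0],[0,0,0.2],1]]'
python3 -m handwheel '[[[0,0,0],[0,0,0],1],[[0,0,0],[0,0,0],1]]'
```

```text
time: 4.0
tool_pos: [0.5024, -0.4234, 0.2055]
ee_rot: [3.132, -0.002, 0.488]
wrist_force: [0.1, 0.5, -1.7]
width: 0.0255
finger_force: 30.0
time: 4.2
tool_pos: [0.5006, -0.4214, 0.1989]
ee_rot: [-3.14, 0.001, 0.488]
wrist_force: [0.9, 0.8, -3.3]
width: 0.0255
finger_force: 30.0
```

```bash
python3 -m handwheel '[[[0,0,0],[-0.04,0.5,0],1],[[0,0,0],[-0.04,0.85,0],1],[[0,0,0],[-0.04,0.85,0],1],[[0,0,0],[-0.04,0.85,0],1],[[0,0,0],[-0.04,0.85,0],1]]'
python3 -m handwheel '[[[0,0,0],[-0.04,0.85,0],1],[[0,0,0],[-0.04,0.85,0],1],[[0,0,0],[-0.04,0.85,-0.1],1],[[0,0,0],[-0.04,0.7,-0.3],1],[[0,0,0],[-0.01,0.28,-0.3],1]]'
python3 -m handwheel '[[[0,0,0],[0,0,0],1],[[0,0,0],[0,0,0],1]]'
python3 - <<'E'
from h import *
for cam,(y,x) in(("top",(170,220)),("side",(130,190))):
    im,d,W=cloud(cam);np.savez(f"{cam}2.npz",im=im,d=d,W=W)
    cv2.imwrite(f"pics/{cam}2.png",cv2.resize(im[y:y+120,x:x+130],None,fx=5,fy=5,interpolation=2)[:,:,::-1])
    print(cam,[(round(b["p"],2),np.round(b["bbox"],1)) for b in robot.boxes_of("pin",cam)])
o=robot.get_obs();print(o["tool_pos"],o["wrist_force"])
E
```

```text
time: 4.7
tool_pos: [0.4896, -0.2244, 0.1975]
ee_rot: [-3.138, 0.002, 0.488]
wrist_force: [0.2, 0.3, -3.2]
width: 0.0252
finger_force: 30.0
time: 5.2
tool_pos: [0.481, -0.0468, 0.1631]
ee_rot: [-3.139, 0.002, 0.492]
wrist_force: [-0.3, -0.9, -2.9]
width: 0.0254
finger_force: 30.0
time: 5.4
tool_pos: [0.4816, -0.0502, 0.1639]
ee_rot: [-3.14, 0.003, 0.489]
wrist_force: [0.7, -0.2, -1.7]
width: 0.0255
finger_force: 30.0
top [(0.81, array([409.3, 241.9, 428.1, 254.7])), (0.71, array([111.9, 222.1, 174.9, 265.4])), (0.51, array([446.1, 226.3, 473.1, 239.4]))]
side [(0.9, array([262.6, 351.8, 277.5, 378.5])), (0.8, array([241.4, 313.4, 259.4, 344.2])), (0.46, array([258.9, 202.9, 267.8, 222.9]))]
[ 0.48295277 -0.05120297  0.16612473] [-0.38822315 -0.47370281 -2.59933232]
```

View pics/side2.png

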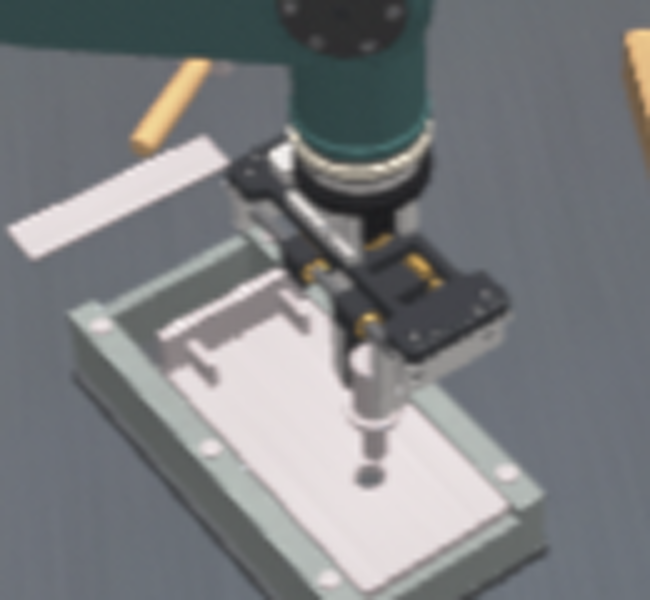

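The side crop shows the pin upright just above the hole: the tip is at about (374,458) and the hole at (370,477). I'll work out the remaining offset from the camera model.

Run:
```python
from h import *
def onplane(cam,u,v,z):
    a,b=world(cam,[u],[v],[1.])[0],world(cam,[u],[v],[2.])[0]; return a+(b-a)*(z-a[2])/(b[2]-a[2])
def sub(g,w): v,u=np.mgrid[:g.shape[0],:g.shape[1]];return (w*u).sum()/w.sum(),(w*v).sum()/w.sum()
g=cv2.cvtColor(np.load("side2.npz")["im"],cv2.COLOR_RGB2GRAY).astype(float)
p=g[222:230,257:272];print(p.astype(int));w=np.clip(195-p,0,None);u,v=sub(p,w);h=onplane("side",u+257,v+222,.064);print("hole px",u+257,v+222,h)
for r in range(215,222):
    q=g[r,257:272];w=np.clip(205-q,0,None);uu=257+(w*np.arange(15)).sum()/w.sum();print(r,q.astype(int),round(uu,2),[onplane("side",uu,r,z).round(4)[0] for z in(.088,.094,.1)])
print("tip(265,221.5)",onplane("side",264.8,221.3,.083))
```

```text
[[227 227 228 226 222 216 199 180 174 205 224 228 228 228 228]
 [226 227 227 223 200 162 140 136 150 188 219 227 228 228 227]
 [226 227 225 214 171 133 119 118 124 150 206 226 228 228 227]
 [226 226 225 205 155 118 109 108 114 145 207 226 227 227 228]
 [226 226 225 206 159 122 113 116 129 173 217 227 227 227 227]
 [227 227 226 224 212 178 158 170 194 218 226 228 228 227 227]
 [227 227 227 226 225 224 224 224 225 227 227 228 228 228 227]
 [227 227 227 227 227 227 227 227 228 227 227 227 227 228 228]]
hole px 263.5672877846791 224.76328502415458 [ 0.48091697 -0.04817572  0.064     ]
215 [228 227 223 205 168 161 176 186 185 176 166 178 212 225 227] 264.31 [np.float64(0.4864), np.float64(0.4858), np.float64(0.4852)]
216 [227 228 227 224 208 163 134 132 132 139 182 215 223 225 226] 264.34 [np.float64(0.4859), np.float64(0.4853), np.float64(0.4848)]
217 [227 228 228 228 223 179 127 120 123 136 187 221 226 225 225] 264.4 [np.float64(0.4855), np.float64(0.485), np.float64(0.4844)]
218 [227 227 228 228 224 180 127 121 123 135 186 222 229 227 225] 264.42 [np.float64(0.485), np.float64(0.4845), np.float64(0.4839)]
219 [227 227 228 229 226 182 129 121 122 135 184 220 229 229 226] 264.46 [np.float64(0.4846), np.float64(0.484), np.float64(0.4835)]
220 [227 227 227 228 226 187 132 121 123 140 188 220 228 230 229] 264.45 [np.float64(0.484), np.float64(0.4835), np.float64(0.4829)]
221 [228 227 227 227 226 205 160 136 135 170 214 226 227 228 230] 264.43 [np.float64(0.4834), np.float64(0.4829), np.float64(0.4823)]
tip(265,221.5) [ 0.48478652 -0.05068112  0.083     ]
```

```bash
python3 -m handwheel '[[[0,0,0],[-0.05,0,-0.1],1],[[0,0,0],[0,0,-0.14],1],[[0,0,0],[0,0,-0.06],1],[[0,0,0],[0,0,-0.04],1],[[0,0,0],[0,0,0],1]]'
python3 -m handwheel '[[[0,0,0],[0,0,-0.03],1],[[0,0,0],[0,0,-0.03],1],[[0,0,0],[0,0,0],1]]'
```

```text
time: 6.1
tool_pos: [0.4796, -0.05, 0.1479]
ee_rot: [-3.141, 0.001, 0.488]
wrist_force: [-0.4, 0.3, -2.7]
width: 0.0255
finger_force: 30.0
time: 6.4
tool_pos: [0.4799, -0.0499, 0.1453]
ee_rot: [-3.142, 0.0, 0.488]
wrist_force: [0.6, 1.3, -2.7]
width: 0.0256
finger_force: 30.0
```

```bash
python3 -m handwheel '[[[0,0,0],[0,0,-0.03],1],[[0,0,0],[0,0,-0.03],1]]'
```

```text
time: 6.6
tool_pos: [0.48, -0.05, 0.1426]
ee_rot: [3.141, -0.0, 0.488]
wrist_force: [1.0, 0.4, -3.1]
width: 0.0252
finger_force: 30.0
```

```bash
python3 -m handwheel '[[[0,0,0],[0,0,-0.03],1],[[0,0,0],[0,0,-0.03],1]]'; python3 -m handwheel '[[[0,0,0],[0,0,-0.03],1],[[0,0,0],[0,0,0],1]]'
```

```text
time: 6.8
tool_pos: [0.4798, -0.0499, 0.1394]
ee_rot: [-3.141, 0.0, 0.488]
wrist_force: [0.8, 0.3, -2.8]
width: 0.0257
finger_force: 30.0
time: 7.0
tool_pos: [0.4797, -0.0499, 0.1376]
ee_rot: [-3.141, 0.0, 0.488]
wrist_force: [-0.3, 0.2, -3.4]
width: 0.0257
finger_force: 30.0
```

```bash
python3 -m handwheel '[[[0,0,0],[0,0,-0.03],1],[[0,0,0],[0,0,-0.03],1],[[0,0,0],[0,0,0],1]]'
```

```text
time: 7.3
tool_pos: [0.4798, -0.0498, 0.1347]
ee_rot: [-3.141, 0.0, 0.488]
wrist_force: [-0.4, 1.3, -2.7]
width: 0.0254
finger_force: 30.0
```

```bash
python3 -m handwheel '[[[0,0,0],[0,0,-0.03],1],[[0,0,0],[0,0,-0.03],1],[[0,0,0],[0,0,0],1]]';python3 -m handwheel '[[[0,0,0],[0,0,-0.03],1],[[0,0,0],[0,0,0],1]]'
```

```text
time: 7.6
tool_pos: [0.4798, -0.0498, 0.1317]
ee_rot: [-3.141, 0.0, 0.488]
wrist_force: [-0.5, 1.0, -3.1]
width: 0.0255
finger_force: 30.0
time: 7.8
tool_pos: [0.4798, -0.0498, 0.1304]
ee_rot: [-3.141, 0.0, 0.488]
wrist_force: [-1.4, 0.6, -2.9]
width: 0.0255
finger_force: 30.0
```

```bash
python3 -m handwheel '[[[0,0,0],[0,0,-0.04],1],[[0,0,0],[0,0,0],1]]';python3 -m handwheel '[[[0,0,0],[0,0,-0.04],1],[[0,0,0],[0,0,0],1]]'
```

```text
time: 8.0
tool_pos: [0.4799, -0.0499, 0.1288]
ee_rot: [-3.142, -0.0, 0.488]
wrist_force: [-2.0, 2.1, 0.6]
width: 0.0258
finger_force: 30.0
time: 8.2
tool_pos: [0.48, -0.0498, 0.127]
ee_rot: [3.142, -0.0, 0.488]
wrist_force: [-2.2, 2.3, 2.3]
width: 0.0256
finger_force: 30.0
```

```bash
python3 -m handwheel '[[[0,0,0],[-0.0188,0.0353,0],1],[[0,0,0],[-0.0188,0.0353,0],1],[[0,0,0],[0,0,0],1]]';python3 -m handwheel '[[[0,0,0],[-0.0188,0.0353,0],1],[[0,0,0],[-0.0188,0.0353,0],1],[[0,0,0],[0,0,0],1]]'
```

```text
time: 8.5
tool_pos: [0.4793, -0.0477, 0.1274]
ee_rot: [3.137, -0.002, 0.488]
wrist_force: [0.1, -2.5, 2.7]
width: 0.0257
finger_force: 30.0
time: 8.8
tool_pos: [0.4774, -0.0439, 0.1273]
ee_rot: [3.137, -0.002, 0.488]
wrist_force: [2.0, -5.3, 2.7]
width: 0.0258
finger_force: 30.0
```

```bash
for i in 1; do python3 -m handwheel '[[[0,0,0],[-0.0188,0.0353,0],1],[[0,0,0],[-0.0188,0.0353,0],1],[[0,0,0],[0,0,0],1]]';python3 -m handwheel '[[[0,0,0],[-0.0188,0.0353,0],1],[[0,0,0],[-0.0188,0.0353,0],1],[[0,0,0],[0,0,0],1]]'; done
```

```text
time: 9.1
tool_pos: [0.4753, -0.0402, 0.1273]
ee_rot: [3.138, -0.002, 0.488]
wrist_force: [1.9, -4.5, 4.2]
width: 0.0257
finger_force: 30.0
time: 9.4
tool_pos: [0.4733, -0.0364, 0.1272]
ee_rot: [3.139, -0.002, 0.488]
wrist_force: [2.1, -4.4, 4.3]
width: 0.0251
finger_force: 30.0
```

```bash
python3 -m handwheel '[[[0,0,0],[-0.0188,0.0353,0],1],[[0,0,0],[-0.0188,0.0353,0],1],[[0,0,0],[0,0,0],1]]'
```

```text
time: 9.7
tool_pos: [0.4713, -0.0328, 0.1271]
ee_rot: [3.14, -0.001, 0.488]
wrist_force: [1.6, -4.6, 4.0]
width: 0.0253
finger_force: 30.0
```

```bash
python3 -m handwheel '[[[0,0,0],[-0.0188,0.0353,0],1],[[0,0,0],[-0.0188,0.0353,0],1],[[0,0,0],[0,0,0],1]]'
```

```text
time: 10.0
tool_pos: [0.4693, -0.0292, 0.127]
ee_rot: [3.14, -0.001, 0.488]
wrist_force: [2.6, -4.9, 3.9]
width: 0.0255
finger_force: 30.0
```

```bash
python3 -m handwheel '[[[0,0,0],[-0.0188,0.0353,0],1],[[0,0,0],[-0.0188,0.0353,0],1],[[0,0,0],[0,0,0],1]]'
```

```text
time: 10.3
tool_pos: [0.4673, -0.0256, 0.1269]
ee_rot: [3.14, -0.001, 0.488]
wrist_force: [2.4, -4.2, 4.1]
width: 0.0255
finger_force: 30.0
```

```bash
python3 -m handwheel '[[[0,0,0],[-0.0188,0.0353,0],1],[[0,0,0],[-0.0188,0.0353,0],1],[[0,0,0],[0,0,0],1]]'
```

```text
time: 10.6
tool_pos: [0.4653, -0.0219, 0.1269]
ee_rot: [3.141, -0.001, 0.488]
wrist_force: [2.4, -4.0, 3.3]
width: 0.0252
finger_force: 30.0
```

```bash
python3 -m handwheel '[[[0,0,0],[-0.0188,0.0353,0],1],[[0,0,0],[-0.0188,0.0353,0],1],[[0,0,0],[0,0,0],1]]'
```

```text
time: 10.9
tool_pos: [0.4614, -0.0169, 0.1247]
ee_rot: [-3.137, 0.003, 0.489]
wrist_force: [0.5, -1.0, -2.0]
width: 0.0255
finger_force: 30.0
```

The support force has vanished, so the pin has found the hole. I'll ease it downward.

```bash
python3 -m handwheel '[[[0,0,0],[0,0,-0.03],1],[[0,0,0],[0,0,-0.03],1],[[0,0,0],[0,0,0],1]]'
```

```text
time: 11.2
tool_pos: [0.4618, -0.0176, 0.1221]
ee_rot: [-3.139, 0.002, 0.488]
wrist_force: [-0.0, 0.4, -2.4]
width: 0.0255
finger_force: 30.0
```

```bash
python3 -m handwheel '[[[0,0,0],[0,0,-0.04],1],[[0,0,0],[0,0,-0.04],1],[[0,0,0],[0,0,0],1]]'
```

```text
time: 11.5
tool_pos: [0.4627, -0.0181, 0.119]
ee_rot: [-3.141, 0.001, 0.488]
wrist_force: [-0.3, 0.1, -2.8]
width: 0.0257
finger_force: 30.0
```

```bash
python3 -m handwheel '[[[0,0,0],[0,0,-0.04],1],[[0,0,0],[0,0,-0.04],1],[[0,0,0],[0,0,0],1]]'
```

```text
time: 11.8
tool_pos: [0.4627, -0.0182, 0.1151]
ee_rot: [-3.141, 0.001, 0.488]
wrist_force: [-1.1, -0.5, -2.6]
width: 0.0256
finger_force: 30.0
```

```bash
python3 -m handwheel '[[[0,0,0],[0,0,-0.04],1],[[0,0,0],[0,0,-0.04],1],[[0,0,0],[0,0,0],1]]'
```

```text
time: 12.1
tool_pos: [0.4628, -0.0182, 0.1111]
ee_rot: [-3.141, 0.001, 0.488]
wrist_force: [0.2, -0.2, -1.9]
width: 0.0255
finger_force: 30.0
```

```bash
python3 -m handwheel '[[[0,0,0],[0,0,-0.04],1],[[0,0,0],[0,0,-0.04],1],[[0,0,0],[0,0,0],1]]'
```

```text
time: 12.4
tool_pos: [0.4628, -0.0182, 0.1071]
ee_rot: [-3.141, 0.001, 0.488]
wrist_force: [-0.2, 0.3, -2.4]
width: 0.0255
finger_force: 30.0
```

```bash
python3 -m handwheel '[[[0,0,0],[0,0,-0.03],1],[[0,0,0],[0,0,0],1]]'
```

```text
time: 12.6
tool_pos: [0.4629, -0.0182, 0.1058]
ee_rot: [3.142, 0.0, 0.488]
wrist_force: [0.4, -0.4, -2.7]
width: 0.026
finger_force: 30.0
```

```bash
python3 -m handwheel '[[[0,0,0],[0,0,-0.02],1],[[0,0,0],[0,0,0],1]]'
```

```text
time: 12.8
tool_pos: [0.463, -0.0182, 0.1049]
ee_rot: [3.142, 0.0, 0.488]
wrist_force: [0.3, -1.0, -2.4]
width: 0.0254
finger_force: 30.0
```

```bash
python3 -m handwheel '[[[0,0,0],[0,0,-0.02],1],[[0,0,0],[0,0,0],1]]'
```

```text
time: 13.0
tool_pos: [0.4631, -0.0182, 0.1044]
ee_rot: [3.141, -0.0, 0.488]
wrist_force: [-0.9, -0.0, -1.1]
width: 0.0253
finger_force: 30.0
```

```bash
python3 -m handwheel '[[[0,0,0],[0,0,-0.01],1],[[0,0,0],[0,0,0],1],[[0,0,0],[0,0,0],1]]'
```

```text
time: 13.3
tool_pos: [0.4631, -0.0182, 0.1043]
ee_rot: [3.141, -0.001, 0.488]
wrist_force: [-3.2, 1.4, 3.7]
width: 0.0256
finger_force: 30.0
```

```bash
python3 -m handwheel '[[[0,0,0],[0,0,0],0.5],[[0,0,0],[0,0,0],0.3],[[0,0,0],[0,0,0],0.3],[[0,0,0],[0,0,0],0.3],[[0,0,0],[0,0,0],0.3]]'
```

```text
time: 13.8
tool_pos: [0.463, -0.0183, 0.1033]
ee_rot: [3.141, 0.0, 0.488]
wrist_force: [0.1, -0.1, -0.7]
width: 0.0621
finger_force: 0.0
```

The collar is flush and the pin is released. I'll retreat straight up and check.

```bash
python3 -m handwheel '[[[0,0,0],[0,0,0.3],0.3],[[0,0,0],[0,0,0.6],0.3],[[0,0,0],[0,0,0.8],0.3],[[0,0,0],[0,0,0.8],0.3],[[0,0,0],[0,0,0.2],0.3]]'
python3 -m handwheel '[[[0,0,0],[0,0,0],0.3],[[0,0,0],[0,0,0],0.3]]'
python3 - <<'E'
from h import *
im,d,W=cloud("side");cv2.imwrite("pics/side3.png",cv2.resize(im[150:270,190:320],None,fx=5,fy=5,interpolation=2)[:,:,::-1])
R=W[180:235,240:285].reshape(-1,3);t=R[(np.hypot(R[:,0]-.4645,R[:,1]+.017)<.02)&(R[:,2]>.08)&(R[:,2]<.14)];print(len(t),np.percentile(t[:,2],[50,90,98]),t.mean(0))
E
```

```text
time: 14.3
tool_pos: [0.4651, -0.0185, 0.2439]
ee_rot: [3.136, -0.008, 0.488]
wrist_force: [0.4, 0.2, 0.8]
width: 0.0656
finger_force: 0.0
time: 14.5
tool_pos: [0.4624, -0.0181, 0.2369]
ee_rot: [-3.14, 0.002, 0.488]
wrist_force: [0.1, -0.9, -0.1]
width: 0.066
finger_force: 0.0
98 [0.10760716 0.11454554 0.11707277] [ 0.46310243 -0.02277542  0.10385792]
```

View pics/side3.png

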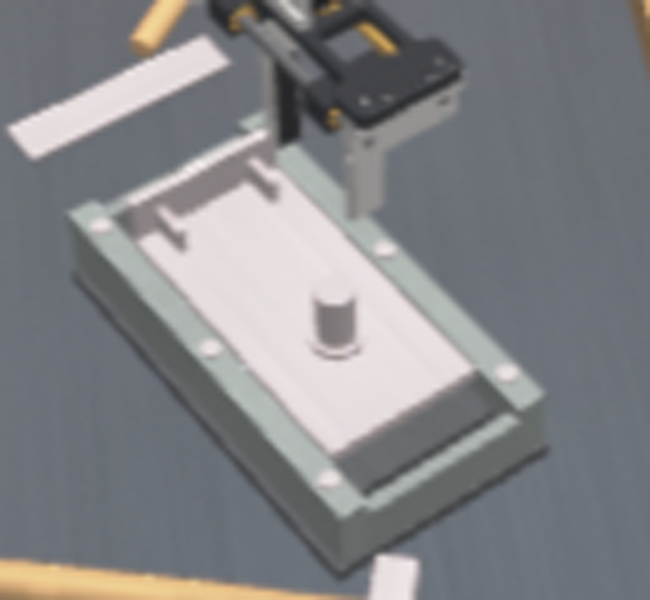

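The pin stands upright at (335,320) with its collar flush on the plate. The plate has moved well along, leaving a gap behind it at (425,430), and the gripper is clear. The knob top is expected at 0.112 m, which agrees with the depth reading.

```bash
python3 -c "
from bench import robot
print(robot.close_job())"
```

```text
the job is handed in; nothing more can be done
None
```

The pin stands fully home in the hidden index hole, upright with its collar flush on the plate; it is released, and the job was handed in at about 14.6 s, though the verdict was not shown.

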